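# Wedge the rocking riser table

## Robot

A 7-joint arm with a two-finger parallel gripper is mounted at the origin on a cart in front of the work surface, level with it; the furniture and walls round the work are solid. World frame = base frame: x ahead of the robot, y to its left, z up, the work surface at z = 0. Lengths are in m, angles in rad, forces in N, time in s.
With the tool pointing down it reaches from about 0.4 to 0.85 m from the base axis. Payload 10.4 kg.
Tool frame: the origin (TCP) lies between the finger pads; the fingertips stand r.nose_length ahead of it and the grasp point (between the pads) lies 6 mm ahead of it (r.nose_length is the distance from the TCP to the fingertips, in m); z points along the fingers, x is the direction in which the jaws open and shut, and the axes are right-handed (so a half turn about z gives the same grasp; the last joint's range is limited). The gripper opens to 87 mm and grips with 3 to 60 N. Pads are 19 mm wide; open, the fingers measure 117 mm over their backs; the gripper's body (75 mm by 190 mm) begins 51 mm behind the grasp point.
Start: joints at [-1.321, 0.332, -0.065, 1.46, 0.022, 1.35, -0.088], TCP at [0.168, 0.602, 0.248] pointing down, gripper open.
Joint ranges: [-2.6, 2.6], [-0.5, 2.12], [-1.47, 1.34], [0.16, 2.42], [-1.27, 4.41], [0.06, 2.06], [-2.6, 2.6]. Speed limits (rad/s): [2.22, 2.22, 2.79, 2.79, 3.14, 3.14, 3.14].

## Interface

Orientations are given as a unit quaternion [x, y, z, w].
In Python, from bench import r gives the robot as it stands. The module is installed in compiled form; this text tells all that it offers.
- The arm moves only by the shell command python3 -m creep 'ROWS' [OPENING] [FORCE]. ROWS is JSON, a list of rows, each an object of numbers: "x", "y", "z": the shift along the world's x, y, z in m; "spin": the turn about the world's z in degrees. In form: [{"x": .., "y": .., "z": .., "spin": ..}, ...]. A call has 1 to 12 rows; each row is the pose to reach, as a shift and turn from the pose commanded when the call began; what a row does not reach only later rows make up. A row lasts 1/8 s, in which the tool goes at most 62.5 mm and 10.7 degrees, less where a joint would pass 70% of its speed; a pose out of reach is approached as far as the arm can. A call with a gripper value outside its range is refused whole. OPENING is the finger opening in m, from 0 to 0.087, set as the call begins (- or left out, the last holds). The fingers move at their own pace and stop on an object; FORCE is the grip in N (left out, the last holds). Time passes only in rows, so rows that repeat a pose let the fingers close. It gives the time, the measured TCP pose, the force and the opening at its end, in the units of the state.
- r.read_state(): the state, without advancing time (a new reading comes with each control period).
- r.camera(name): name is "scene" or "top" or "wrist"; returns a dict with "pixels" (384x512x3 uint8, blue, green, red), "z_map" (384x512 float32, m along the optical axis (not along the pixel's ray), 0 where there is no reading), "K" (3x3 intrinsics, pixels), "R" (3x3) and "t" (3): a world point X has camera coordinates R X + t. Camera axes: x right, y down, z forward; pixel columns grow to the right and rows downward; lengths in m; the calibration is good to about 2 mm. A picture is of the moment at which its call begins.
- r.close_job(): hands the job in, once; it reports no verdict.
The state is a dict: "time": time; "joint_positions": joint angles; "joint_vel": joint speeds; "joint_torque": joint torques, N m; "ee_pos": TCP position; "eef_rot": TCP orientation; "ft_force": force on the tool from outside, world axes, zero at the start; "torque": the same for the moment, N m; "width": finger opening in m.
Only numpy, scipy, OpenCV 4.12 (cv2) and the standard library are available. Lean on these libraries where they do the work, as an engineer would, in place of code of your own. Each camera call takes 0.05 s, during which the arm holds its last target. There are 200 camera calls.

## Task

The grey riser table rocks because its foot under the red cap is short. First press down on the red cap with a fingertip until you see the table tip, and let it go again; then push the green wedge, thin end first, squarely under that short foot until it is snug and the table no longer rocks. Finish with a fingertip pressing firmly down on the red cap and keep holding it there as you stop: the table must stay level under the push. Push the wedge along the board without lifting it, and do not shift the table or knock the other things.

Things in the scene. Friction and masses are not known exactly. Their poses are not given: they have to be found in the camera images.
- riser: Grey steel table, about 3.9 kg, on a flat plywood board (top at z = 24 mm): plate 170 x 170 mm, its top 52 mm above the board, on four round domed feet at x, y = +-70 mm; the one at (-70, +70), under the red cap, is short. A grey casting (60 x 110 mm, up to 80 mm above the board) is bolted on beside the centre. Origin: centre at the level of the three good soles, on the board when level; z up.
- press_cap: Red plastic cap fixed on the table's plate straight above the short foot, 33 mm across and 14 mm high. Origin: centre of its underside, on the plate; its top is 14 mm above that.
- short_leg (a point): Point of the table below the red cap, on the short foot's axis, at the level of the other three soles. The short sole hangs an unknown 4.5 to 11 mm above it. The table stands level on the other three feet; about 2 N down on the cap tips it about the diagonal through the two neighbouring feet until the short foot lands; let go, it tips back level.
- wedge: Loose green plastic wedge, 120 x 50 mm, 0.08 kg, flat on the board, thin end roughly towards the short foot. Origin: centre of its underside; x along it to the thin end, z up. Top slopes evenly from 18 mm high at the thick end (x = -60 mm) to 2 mm at the thin end (x = +60). It slides freely until it fills the gap under the foot, then resists; pushed harder it would lift that corner.
- block_a: Loose dark clamp block with a silver peg, 24 x 60 x 29 mm, in front of the table; origin at the centre of its underside. Leave alone.
- block_b: Loose dark clamp block without a peg, 25 x 52 x 21 mm, on the board beside the work; origin at the centre of its underside. Leave alone.
- spare_casting: Loose light-grey casting, 67 x 100 x 28 mm, on the board farther left; origin at the centre of its underside. Leave alone.

How it is judged:
By the outcome, as a careful person would: the job done as asked, in the order asked, and still so for the second after the job is handed in, while the arm keeps its last pose, push and grip.
It also fails if it takes over 72 s, if anything falls off the work surface, if the arm or the gripper's body presses on something with over 40 N, if the wrist force passes 120 N, or if a joint passes its speed limit or range.

## Working session

There is one attempt and no reset: what is moved stays moved. The work goes in short steps, Python scripts to look and compute and a shell command to move; the robot and the scene stay as the last step left them, time stands still between calls to the robot, and variables do not carry over. Pictures are saved under pics/ and viewed, about 8 in all and at most 12, crops included, and the job is handed in when it is done.

```bash
mkdir -p pics; cat > h.py <<'E'
import numpy as np, cv2
from bench import r
def cam(n):
    c=r.camera(n); return c
def pts(c):
    K,R,t,z=c["K"],np.array(c["R"]),np.array(c["t"]),c["z_map"]
    v,u=np.mgrid[:z.shape[0],:z.shape[1]]
    P=np.stack([(u-K[0][2])/K[0][0]*z,(v-K[1][2])/K[1][1]*z,z],-1)
    P=(P-t)@R
    P[z<=0]=np.nan
    return P
E
python3 - <<'E'
from h import *
s=r.read_state(); print({k:np.round(v,3) for k,v in s.items()}, r.nose_length)
a=cam("scene");b=cam("top")
cv2.imwrite("pics/s.png",a["pixels"]);cv2.imwrite("pics/t.png",b["pixels"])
for n,c in(("s",a),("t",b)):
    P=pts(c);h=cv2.cvtColor(c["pixels"],cv2.COLOR_BGR2HSV)
    for nm,m in(("red",((h[...,0]<8)|(h[...,0]>172))&(h[...,1]>130)&(h[...,2]>60)),("green",(h[...,0]>40)&(h[...,0]<85)&(h[...,1]>90))):
        k,l,st,ce=cv2.connectedComponentsWithStats(m.astype(np.uint8))
        for i in range(1,k):
            if st[i,4]>40: print(n,nm,st[i],ce[i].round(1),np.nanmedian(P[l==i],0).round(4),np.nanmax(P[l==i],0).round(3),np.nanmin(P[l==i],0).round(3))
E
```

```text
{'time': np.float64(0.0), 'joint_positions': array([-1.321,  0.333, -0.065,  1.461,  0.022,  1.35 , -0.088]), 'joint_vel': array([-0.002, -0.   , -0.001, -0.001, -0.   , -0.001,  0.001]), 'joint_torque': array([ 0.0000e+00, -6.2325e+01,  2.5000e-02, -3.8991e+01, -6.1000e-02,
        4.0000e-02,  0.0000e+00]), 'ee_pos': array([0.168, 0.602, 0.247]), 'eef_rot': array([ 0.797,  0.604, -0.001,  0.   ]), 'ft_force': array([ 0.558,  0.095, -0.522]), 'torque': array([-0.013,  0.019, -0.006]), 'width': np.float64(0.087)} 0.025
s red [273 217  18  16 228] [281.4 224.7] [0.5425 0.0973 0.0871] [0.562 0.115 0.091] [0.532 0.085 0.074]
s red [444 254  21  37 323] [454.5 271.8] [ 0.5706 -0.1891  0.1147] [ 0.739 -0.175  0.138] [ 0.567 -0.195  0.011]
s green [ 213  200   55   46 1167] [238.6 222. ] [0.5537 0.2029 0.0332] [0.596 0.266 0.044] [0.514 0.14  0.023]
t red [440 192   6   9  48] [442.5 196. ] [ 0.5792 -0.185   0.1356] [ 0.586 -0.181  0.141] [ 0.572 -0.19   0.132]
t red [270 203  16  16 200] [277.4 210.2] [0.5487 0.1031 0.0885] [0.562 0.116 0.093] [0.534 0.089 0.075]
t green [ 190  183   66   44 1588] [222.1 204.9] [0.5583 0.2057 0.0343] [0.599 0.269 0.046] [0.519 0.142 0.021]
```

View pics/s.png

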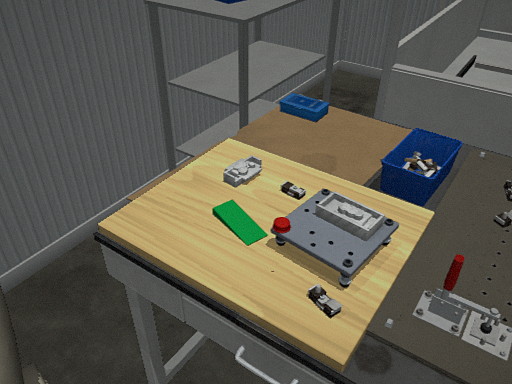

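View pics/t.png

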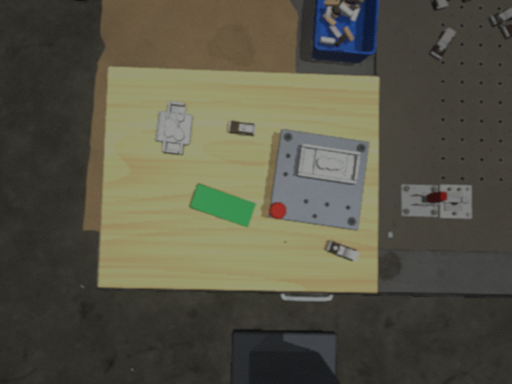

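Image contents: cap at top view (277,210). Wedge centre is at (222,205), with its thin end to the right. The table is turned about -7°, block_b is at (240,128), block_a at (342,250) and the casting at (174,128). Next I'll measure the cap, wedge and table more precisely.

```bash
cat >> h.py <<'E'
def mask(c,col):
    h=cv2.cvtColor(c["pixels"],cv2.COLOR_BGR2HSV)
    m=(((h[...,0]<8)|(h[...,0]>172))&(h[...,1]>130)&(h[...,2]>60)) if col=="red" else ((h[...,0]>40)&(h[...,0]<85)&(h[...,1]>90))
    k,l,st,_=cv2.connectedComponentsWithStats(m.astype(np.uint8))
    return l,st
def ray(c,uv,z):
    K,R,t=np.array(c["K"]),np.array(c["R"]),np.array(c["t"])
    o=-R.T@t; d=R.T@np.linalg.solve(K,[uv[0],uv[1],1.]); return o+d*(z-o[2])/d[2]
def wedge(c):
    l,st=mask(c,"green");i=1+np.argmax(st[1:,4])
    box=cv2.boxPoints(cv2.minAreaRect(np.argwhere(l==i)[:,::-1].astype(np.float32)))
    P=np.array([ray(c,p,.034)[:2] for p in box])
    ctr=P.mean(0); e=[P[1]-P[0],P[2]-P[1]]; e.sort(key=np.linalg.norm)
    d=e[1]*(-np.sign(e[1][1]))
    return ctr.round(4),np.degrees(np.arctan2(d[1],d[0])).round(1),[np.linalg.norm(x).round(4) for x in e]
E
python3 - <<'E'
from h import *
for n in("top","scene"):
    c=cam(n);P=pts(c)
    if n=="top": print("wedge",wedge(c))
    l,st=mask(c,"green");i=1+np.argmax(st[1:,4]);Q=P[l==i];Q=Q[np.isfinite(Q[:,0])]
    rc=cv2.minAreaRect(Q[:,:2].astype(np.float32)*1000);print(n,"cloud rect",rc)
    l,st=mask(c,"red")
    for i in range(1,len(st)):
        if st[i,4]<150 or st[i,0]>400: continue
        Q=P[l==i];Q=Q[Q[:,2]>.086];print("cap",len(Q),np.median(Q,0).round(4),(Q.max(0)+Q.min(0))/2)
        print(" ray",ray(c,(st[i,0]+st[i,2]/2-.5,st[i,1]+st[i,3]/2-.5),.09))
    m=(abs(P[...,2]-.076)<.004)&(P[...,0]>.45)&(P[...,0]<.8)&(abs(P[...,1])<.2)
    k,L,s,_=cv2.connectedComponentsWithStats(m.astype(np.uint8));j=1+np.argmax(s[1:,4])
    print("plate",cv2.minAreaRect(P[L==j][:,:2].astype(np.float32)*1000))
E
```

```text
wedge (array([0.5585, 0.2056]), np.float64(-107.4), [np.float64(0.05), np.float64(0.1204)])
top cloud rect ((558.8224487304688, 205.97113037109375), (121.30169677734375, 50.035091400146484), 72.94735717773438)
cap 175 [0.5489 0.1017 0.0884] [0.54806342 0.10142945 0.08996385]
 ray [0.54781036 0.10252564 0.09      ]
plate ((609.4389038085938, 23.9322509765625), (171.3636474609375, 171.28660583496094), 83.20803833007812)
scene cloud rect ((557.1211547851562, 203.6686553955078), (121.80314636230469, 53.5125617980957), 74.38593292236328)
cap 139 [0.5455 0.0997 0.0882] [0.54677666 0.10049862 0.08823486]
 ray [0.53898272 0.09503266 0.09      ]
plate ((607.5618896484375, 23.233116149902344), (171.22128295898438, 172.0839385986328), 82.96472930908203)
```

```bash
python3 -m creep '[{"x":0.04,"y":-0.05},{"x":0.08,"y":-0.10},{"x":0.12,"y":-0.15},{"x":0.16,"y":-0.20},{"x":0.20,"y":-0.25},{"x":0.24,"y":-0.30},{"x":0.28,"y":-0.35},{"x":0.32,"y":-0.40},{"x":0.35,"y":-0.45},{"x":0.38,"y":-0.499},{"x":0.38,"y":-0.499},{"x":0.38,"y":-0.499}]' 0 10
```

```text
invalid input at $[0]: expected keys x, y, z, spin
```

```bash
python3 -m creep '[{"x":0.04,"y":-0.05,"z":0,"spin":-8},{"x":0.08,"y":-0.10,"z":0,"spin":-16},{"x":0.12,"y":-0.15,"z":0,"spin":-24},{"x":0.16,"y":-0.20,"z":0,"spin":-32},{"x":0.20,"y":-0.25,"z":0,"spin":-40},{"x":0.24,"y":-0.30,"z":0,"spin":-48},{"x":0.28,"y":-0.35,"z":-0.02,"spin":-56},{"x":0.32,"y":-0.40,"z":-0.04,"spin":-64},{"x":0.35,"y":-0.45,"z":-0.06,"spin":-72},{"x":0.38,"y":-0.50,"z":-0.08,"spin":-79},{"x":0.38,"y":-0.50,"z":-0.10,"spin":-79},{"x":0.38,"y":-0.50,"z":-0.11,"spin":-79}]' 0 10
python3 -m creep '[{"x":0,"y":0,"z":0,"spin":0},{"x":0,"y":0,"z":0,"spin":0}]'
python3 -c "
from h import *
s=r.read_state();print(s['ee_pos'],s['eef_rot'],s['ft_force'],s['width'])"
```

```text
time: 1.7
ee_pos: [0.548, 0.1005, 0.1361]
eef_rot: [0.999, -0.042, -0.001, 0.001]
ft_force: [0.2, 0.7, 0.5]
width: 0.0008
time: 1.95
ee_pos: [0.5484, 0.1035, 0.1385]
eef_rot: [0.999, -0.039, 0.001, -0.001]
ft_force: [-0.1, 0.3, -1.3]
width: 0.0007
[0.54841174 0.10345308 0.13852842] [ 9.99226555e-01 -3.93164097e-02  5.10988104e-04 -5.00206141e-04] [-0.09807455  0.27715514 -1.25547212] 0.0007209309868335255
```

```bash
python3 -m creep '[{"x":0,"y":-0.002,"z":-0.01,"spin":0},{"x":0,"y":-0.002,"z":-0.02,"spin":0},{"x":0,"y":-0.002,"z":-0.02,"spin":0},{"x":0,"y":-0.002,"z":-0.02,"spin":0}]'
python3 -m creep '[{"x":0,"y":0,"z":-0.002,"spin":0},{"x":0,"y":0,"z":-0.004,"spin":0},{"x":0,"y":0,"z":-0.004,"spin":0}]'
python3 -m creep '[{"x":0,"y":0,"z":-0.002,"spin":0},{"x":0,"y":0,"z":-0.003,"spin":0},{"x":0,"y":0,"z":-0.003,"spin":0}]'
python3 - <<'E'
from h import *
c=cam("scene");cv2.imwrite("pics/s2.png",cv2.resize(c["pixels"][180:300,190:410],None,fx=3,fy=3))
E
```

```text
time: 2.45
ee_pos: [0.5484, 0.0999, 0.1176]
eef_rot: [0.999, -0.04, 0.0, 0.0]
ft_force: [0.2, 0.1, 0.1]
width: 0.0006
time: 2.82
ee_pos: [0.5484, 0.1001, 0.1136]
eef_rot: [0.999, -0.04, 0.0, -0.0]
ft_force: [0.0, 0.4, 2.5]
width: 0.0001
time: 3.2
ee_pos: [0.5484, 0.1, 0.1105]
eef_rot: [0.999, -0.04, 0.0, -0.0]
ft_force: [-0.4, 0.9, 2.6]
width: 0.0003
```

View pics/s2.png

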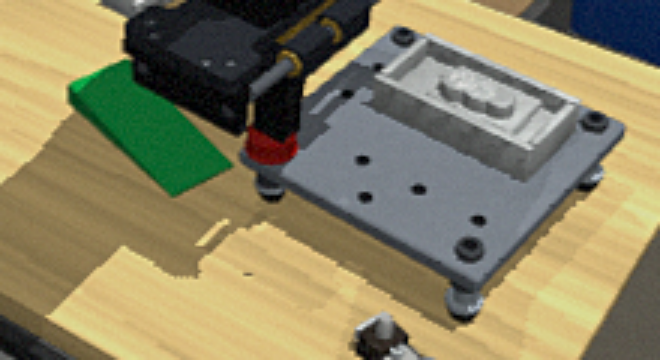

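The closed fingers rest on the cap at crop (272,145) and the table is starting to tip at about 2.5 N. I'll press on until the foot lands.

```bash
for i in 1 2 3 4 5; do python3 -m creep '[{"x":0,"y":0,"z":-0.001,"spin":0},{"x":0,"y":0,"z":-0.0015,"spin":0},{"x":0,"y":0,"z":-0.0015,"spin":0}]' | egrep 'ee_pos|force' ; python3 -c "
from h import *
s=r.read_state();import sys
print('F',s['ft_force'])
"; done
```

```text
ee_pos: [0.5484, 0.0997, 0.109]
ft_force: [-0.6, 0.9, 2.2]
F [-0.62658661  0.90861301  2.16572997]
ee_pos: [0.5484, 0.0997, 0.1074]
ft_force: [-0.0, 1.3, 0.3]
F [-0.04872054  1.34554576  0.29581666]
ee_pos: [0.5484, 0.0999, 0.1066]
ft_force: [-4.2, -0.5, 6.9]
F [-4.17707844 -0.4707844   6.86551842]
ee_pos: [0.5484, 0.1, 0.1062]
ft_force: [-9.2, -0.4, 20.2]
F [-9.19519581 -0.35893482 20.19710754]
ee_pos: [0.5485, 0.1001, 0.1058]
ft_force: [-15.4, -1.6, 33.9]
F [-15.42121977  -1.61601385  33.86964304]
```

The foot lands at TCP z≈0.1067, so the gap is about 8 mm. I'll confirm the tip in the depth map, release, and check the table pose.

```bash
cat >> h.py <<'E'
def plate(c):
    P=pts(c); m=(abs(P[...,2]-.074)<.009)&(P[...,0]>.45)&(P[...,0]<.8)&(abs(P[...,1])<.2)
    k,L,s,_=cv2.connectedComponentsWithStats(m.astype(np.uint8));j=1+np.argmax(s[1:,4]);Q=P[L==j]
    q=Q[:,:2]-[.609,.0237]; A=np.c_[q,np.ones(len(q))]
    a=np.linalg.lstsq(A,Q[:,2],rcond=None)[0]; g=abs(Q[:,2]-A@a)<.003
    a=np.linalg.lstsq(A[g],Q[g,2],rcond=None)[0]
    return "z at cap %.4f, at opposite %.4f"%(np.array([-.061,.078,1])@a,np.array([.061,-.078,1])@a),cv2.minAreaRect(Q[:,:2].astype(np.float32)*1000)
E
python3 -c "
from h import *
print(plate(cam('scene')))"
python3 -m creep '[{"x":0,"y":0,"z":0.004,"spin":0},{"x":0,"y":0,"z":0.006,"spin":0},{"x":0,"y":0,"z":0.010,"spin":0},{"x":0,"y":0,"z":0.02,"spin":0},{"x":0,"y":0.03,"z":0.05,"spin":0},{"x":0,"y":0.07,"z":0.07,"spin":0},{"x":0,"y":0.11,"z":0.07,"spin":0},{"x":0,"y":0.15,"z":0.07,"spin":0},{"x":0,"y":0.19,"z":0.07,"spin":0},{"x":0,"y":0.19,"z":0.07,"spin":0}]' 0.087
python3 -c "
from h import *
for n in ('scene','top'):
    c=cam(n);print(n,plate(c))
    l,st=mask(c,'red');P=pts(c)
    for i in range(1,len(st)):
        if st[i,4]>120 and st[i,0]<400:
            Q=P[l==i];Q=Q[Q[:,2]>.086];print(st[i],(Q.max(0)+Q.min(0))/2)
print(wedge(c))
c=cam('wrist');cv2.imwrite('pics/w.png',c['pixels'])"
```

```text
('z at cap 0.0668, at opposite 0.0835', ((604.2529907226562, 26.678390502929688), (171.68948364257812, 169.67697143554688), 83.70055389404297))
time: 6.42
ee_pos: [0.5472, 0.294, 0.173]
eef_rot: [0.999, -0.038, -0.0, -0.0]
ft_force: [-0.2, -0.5, -0.6]
width: 0.0855
scene ('z at cap 0.0746, at opposite 0.0757', ((608.21240234375, 23.115623474121094), (170.99668884277344, 171.72389221191406), 83.53570556640625))
[273 217  18  16 227] [0.54739849 0.09997786 0.08819268]
top ('z at cap 0.0748, at opposite 0.0756', ((609.9505615234375, 23.805160522460938), (171.40878295898438, 172.12242126464844), 83.15311431884766))
[270 203  16  16 199] [0.54801136 0.1014215  0.08917189]
(array([0.5583, 0.2054]), np.float64(-107.8), [np.float64(0.0495), np.float64(0.1205)])
```

View pics/w.png

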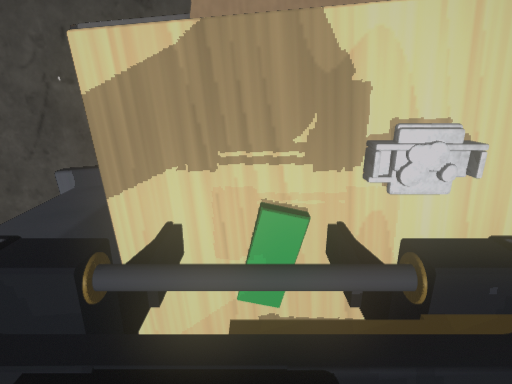

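Checks: the plate at the cap dropped about 8 mm and came back level, and the table has not moved. In the wrist view the wedge runs from its thick end at (285,212) to its thin end at (262,300). I'll grip it lightly by its sides near the thick end, keeping it flat on the board, to turn and slide it.

```bash
python3 -m creep '[{"x":0.012,"y":-0.025,"z":-0.02,"spin":-7},{"x":0.024,"y":-0.0486,"z":-0.04,"spin":-13},{"x":0.024,"y":-0.0486,"z":-0.07,"spin":-13},{"x":0.024,"y":-0.0486,"z":-0.095,"spin":-13},{"x":0.024,"y":-0.0486,"z":-0.11,"spin":-13},{"x":0.024,"y":-0.0486,"z":-0.11,"spin":-13},{"x":0.024,"y":-0.0486,"z":-0.11,"spin":-13}]' 0.087
python3 -c "
from h import *
c=cam('wrist');cv2.imwrite('pics/w2.png',c['pixels'])"
```

```text
time: 7.45
ee_pos: [0.5731, 0.2413, 0.0642]
eef_rot: [0.988, -0.153, 0.001, -0.0]
ft_force: [-0.1, 0.7, 0.8]
width: 0.0869
```

View pics/w2.png

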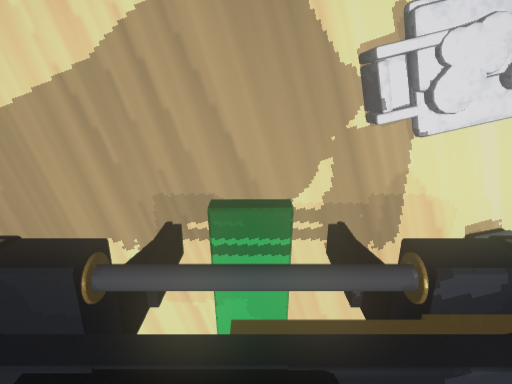

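The wedge (edges at columns 210 and 293) sits centred and parallel between the fingers. I'll lower and close gently.

```bash
python3 -m creep '[{"x":-0.002,"y":0.004,"z":-0.006,"spin":0},{"x":-0.002,"y":0.004,"z":-0.0115,"spin":0},{"x":-0.002,"y":0.004,"z":-0.0115,"spin":0}]' 
python3 -m creep '[{"x":0,"y":0,"z":0,"spin":0},{"x":0,"y":0,"z":0,"spin":0},{"x":0,"y":0,"z":0,"spin":0},{"x":0,"y":0,"z":0,"spin":0},{"x":0,"y":0,"z":0,"spin":0},{"x":0,"y":0,"z":0,"spin":0}]' 0.03 5
python3 -c "
from h import *
print(wedge(cam('top')))"
```

```text
time: 7.88
ee_pos: [0.5699, 0.2453, 0.0509]
eef_rot: [0.988, -0.153, -0.0, 0.0]
ft_force: [0.3, 0.5, 0.6]
width: 0.087
time: 8.62
ee_pos: [0.5705, 0.2453, 0.0516]
eef_rot: [0.988, -0.153, 0.0, -0.0]
ft_force: [-0.2, -0.4, -0.1]
width: 0.0501
(array([0.548, 0.174]), np.float64(-107.9), [np.float64(0.0487), np.float64(0.0543)])
```

```bash
python3 -m creep '[{"x":-0.002,"y":0,"z":0,"spin":4},{"x":-0.004,"y":0,"z":0,"spin":8},{"x":-0.005,"y":0,"z":0,"spin":10.6},{"x":-0.006,"y":-0.010,"z":0,"spin":10.6},{"x":-0.0075,"y":-0.020,"z":0,"spin":10.6},{"x":-0.0085,"y":-0.030,"z":0,"spin":10.6},{"x":-0.010,"y":-0.040,"z":0,"spin":10.6},{"x":-0.011,"y":-0.050,"z":0,"spin":10.6},{"x":-0.012,"y":-0.058,"z":0,"spin":10.6},{"x":-0.012,"y":-0.058,"z":0,"spin":10.6},{"x":-0.012,"y":-0.058,"z":0,"spin":10.6}]'
python3 - <<'E'
from h import *
c=cam("scene");cv2.imwrite("pics/s3.png",cv2.resize(c["pixels"][180:300,190:410],None,fx=3,fy=3));print(plate(c))
E
```

```text
time: 10.05
ee_pos: [0.5584, 0.1871, 0.0516]
eef_rot: [0.998, -0.061, 0.0, 0.0]
ft_force: [-0.1, -1.1, 1.7]
width: 0.0498
('z at cap 0.0746, at opposite 0.0757', ((607.309326171875, 23.07781219482422), (170.28176879882812, 171.97842407226562), 83.14170837402344))
```

View pics/s3.png

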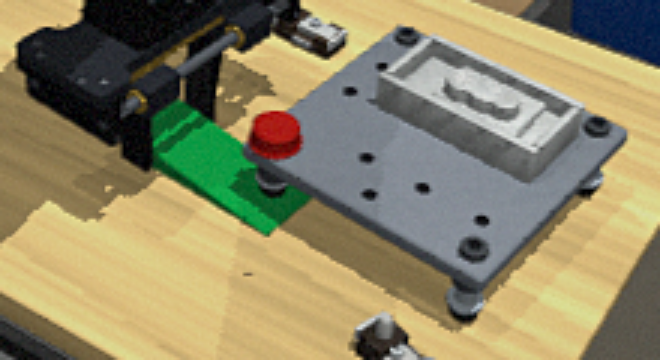

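The wedge is under the foot (crop (272,185)), gripped at (150,135). I'll advance along its axis and watch the force.

```bash
python3 -m creep '[{"x":-0.0012,"y":-0.010,"z":0,"spin":0},{"x":-0.0022,"y":-0.018,"z":0,"spin":0},{"x":-0.0027,"y":-0.022,"z":0,"spin":0},{"x":-0.0027,"y":-0.022,"z":0,"spin":0}]' | egrep 'pos|force|width'
for i in 1 2 3; do python3 -m creep '[{"x":-0.0001,"y":-0.001,"z":0,"spin":0},{"x":-0.0002,"y":-0.002,"z":0,"spin":0},{"x":-0.0002,"y":-0.002,"z":0,"spin":0}]' | egrep 'pos|force|width'; done
```

```text
ee_pos: [0.5556, 0.1643, 0.0516]
ft_force: [0.7, -1.9, 2.8]
width: 0.0501
ee_pos: [0.5555, 0.1637, 0.0516]
ft_force: [1.6, 1.0, 0.7]
width: 0.05
ee_pos: [0.5553, 0.1612, 0.0516]
ft_force: [-0.2, 1.0, 1.5]
width: 0.05
ee_pos: [0.5551, 0.1594, 0.0516]
ft_force: [0.1, 2.1, 1.1]
width: 0.0503
```

```bash
for i in 1 2 3 4; do python3 -m creep '[{"x":-0.0001,"y":-0.001,"z":0,"spin":0},{"x":-0.0001,"y":-0.001,"z":0,"spin":0}]' | egrep 'pos|force'; done
python3 - <<'E'
from h import *
c=cam("scene");cv2.imwrite("pics/s4.png",cv2.resize(c["pixels"][180:300,190:410],None,fx=3,fy=3));print(plate(c))
E
```

```text
ee_pos: [0.555, 0.1585, 0.0516]
ft_force: [-0.3, 3.4, 1.0]
ee_pos: [0.5549, 0.1576, 0.0516]
ft_force: [0.4, 5.0, 0.1]
ee_pos: [0.5548, 0.1567, 0.0516]
ft_force: [1.5, 5.1, 0.9]
ee_pos: [0.5548, 0.1559, 0.0516]
ft_force: [1.1, 5.7, -0.3]
('z at cap 0.0749, at opposite 0.0757', ((608.4474487304688, 23.53321075439453), (171.4331512451172, 172.56167602539062), 83.38951873779297))
```

Resistance began at y≈0.159 and levelled off at about 5 N, so the wedge is snug or slipping in the pads. I'll open, back off and look.

```bash
python3 -m creep '[{"x":0,"y":0,"z":0,"spin":0},{"x":0,"y":0,"z":0,"spin":0},{"x":0,"y":0,"z":0,"spin":0},{"x":0,"y":0,"z":0,"spin":0},{"x":0.002,"y":0.015,"z":0,"spin":0},{"x":0.005,"y":0.04,"z":0.01,"spin":0},{"x":0.009,"y":0.075,"z":0.04,"spin":0},{"x":0.011,"y":0.09,"z":0.06,"spin":0},{"x":0.011,"y":0.13,"z":0.06,"spin":0},{"x":0.011,"y":0.16,"z":0.06,"spin":0}]' 0.08
python3 - <<'E'
from h import *
c=cam("scene");cv2.imwrite("pics/s5.png",cv2.resize(c["pixels"][180:300,190:410],None,fx=3,fy=3));print(plate(c))
c=cam("top");print(plate(c))
l,st=mask(c,"green");i=1+np.argmax(st[1:,4]);P=pts(c)
Q=P[l==i];Q=Q[np.isfinite(Q[:,0])]
print(cv2.minAreaRect(Q[:,:2].astype(np.float32)*1000),Q.max(0))
q=cv2.minAreaRect(np.argwhere(l==i)[:,::-1].astype(np.float32));print([ray(c,p,.038).round(4) for p in cv2.boxPoints(q)])
E
```

```text
time: 14.02
ee_pos: [0.5651, 0.3186, 0.1119]
eef_rot: [0.998, -0.06, 0.0, -0.001]
ft_force: [0.5, -0.2, -0.1]
width: 0.0799
('z at cap 0.0748, at opposite 0.0756', ((608.7838745117188, 22.77734375), (170.79931640625, 172.659423828125), 83.35435485839844))
('z at cap 0.0751, at opposite 0.0753', ((610.552001953125, 23.549903869628906), (172.0966339111328, 170.92691040039062), 83.41593170166016))
((549.6841430664062, 114.6805419921875), (118.89783477783203, 50.1075553894043), 83.49019622802734) [0.57872417 0.17448667 0.04580554]
[array([0.5314, 0.1767, 0.038 ]), array([0.581 , 0.1709, 0.038 ]), array([0.5675, 0.0537, 0.038 ]), array([0.5178, 0.0599, 0.038 ])]
```

View pics/s5.png

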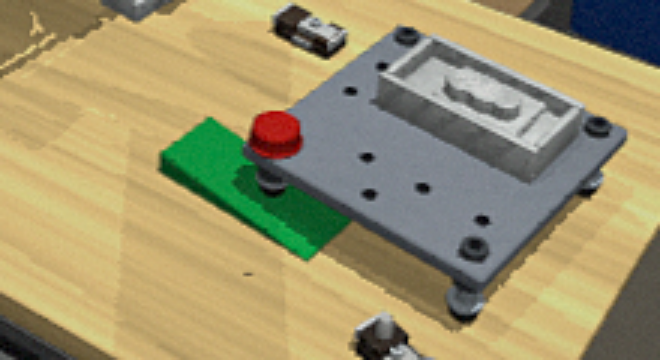

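The wedge is centred: the foot is within 1 mm of its axis at x_w≈12.8 mm, where the wedge is 8.3 mm high, matching the measured gap. The table is level and unmoved. I'll close the fingers and test-press the cap.

```bash
python3 -m creep '[{"x":0,"y":0,"z":0.03,"spin":0},{"x":-0.003,"y":-0.04,"z":0.04,"spin":0},{"x":-0.007,"y":-0.09,"z":0.04,"spin":0},{"x":-0.011,"y":-0.14,"z":0.04,"spin":0},{"x":-0.015,"y":-0.18,"z":0.04,"spin":0},{"x":-0.017,"y":-0.2175,"z":0.04,"spin":0},{"x":-0.017,"y":-0.2175,"z":0.02,"spin":0},{"x":-0.017,"y":-0.2175,"z":0.01,"spin":0},{"x":-0.017,"y":-0.2175,"z":0.01,"spin":0},{"x":-0.017,"y":-0.2175,"z":0.01,"spin":0}]' 0 10
for i in 1 2 3 4; do python3 -m creep '[{"x":0,"y":0,"z":-0.001,"spin":0},{"x":0,"y":0,"z":-0.002,"spin":0},{"x":0,"y":0,"z":-0.002,"spin":0}]'|egrep 'pos|force'; done
```

```text
time: 15.38
ee_pos: [0.549, 0.0984, 0.122]
eef_rot: [0.998, -0.061, 0.0, -0.0]
ft_force: [-0.5, 0.3, -0.1]
width: 0.0007
ee_pos: [0.5487, 0.0979, 0.1196]
ft_force: [-0.4, -0.1, -0.9]
ee_pos: [0.5486, 0.0978, 0.1175]
ft_force: [-0.6, 0.6, 0.1]
ee_pos: [0.5486, 0.0978, 0.1155]
ft_force: [0.1, -0.9, 0.9]
ee_pos: [0.5488, 0.0979, 0.1144]
ft_force: [-4.0, -0.9, 11.0]
```

```bash
for i in 1 2 ; do python3 -m creep '[{"x":-0.0003,"y":0,"z":-0.0005,"spin":0},{"x":-0.0006,"y":0,"z":-0.001,"spin":0},{"x":-0.0006,"y":0,"z":-0.001,"spin":0}]'|egrep 'pos|force'; done
python3 - <<'E'
from h import *
c=cam("scene");print(plate(c));c=cam("top");cv2.imwrite("pics/t6.png",cv2.resize(c["pixels"][100:270,180:390],None,fx=3,fy=3));print(plate(c))
print(r.read_state()['ft_force'],r.read_state()['ee_pos'])
E
```

```text
ee_pos: [0.5487, 0.0979, 0.1142]
ft_force: [-5.2, -0.4, 14.7]
ee_pos: [0.5487, 0.098, 0.1141]
ft_force: [-6.3, -1.5, 22.1]
('z at cap 0.0745, at opposite 0.0758', ((607.3841552734375, 23.003265380859375), (170.7244873046875, 171.33673095703125), 83.59557342529297))
('z at cap 0.0745, at opposite 0.0754', ((649.8380737304688, 18.24420928955078), (170.39346313476562, 90.41736602783203), 83.27957153320312))
[-6.71912853 -1.51430094 22.50204604] [0.5486746  0.09792145 0.11404863]
```

```bash
python3 - <<'E'
from h import *
c=cam("scene");n=cv2.resize(c["pixels"][180:300,190:410],None,fx=3,fy=3);cv2.imwrite("pics/s6.png",n)
for im in (cv2.imread("pics/s5.png"),n):
    h=cv2.cvtColor(im,cv2.COLOR_BGR2HSV);m=(h[...,0]>40)&(h[...,0]<85)&(h[...,1]>90)
    k,l,st,_=cv2.connectedComponentsWithStats(m.astype(np.uint8));i=1+np.argmax(st[1:,4]);a=np.argwhere(l==i)
    print(st[i],"bottom",a[a[:,0].argmax()],"left",a[a[:,1].argmin()])
print(r.read_state()['ft_force'],r.read_state()['ee_pos'])
E
```

```text
[  160   117   192   144 10805] bottom [260 304] left [154 160]
[  160   116   192   145 10857] bottom [260 304] left [153 160]
[-6.53848058 -0.85297174 21.86528473] [0.54868042 0.09794939 0.11405518]
```

View pics/s6.png

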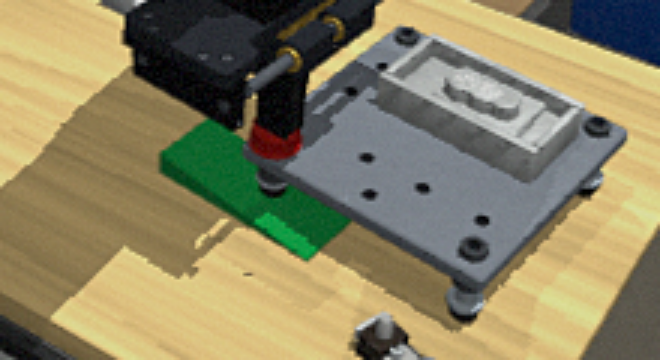

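The wedge hasn't moved and the table is level under a steady 22 N. I'll hold for a second and hand in.

```bash
python3 -m creep '[{"x":0,"y":0,"z":0,"spin":0},{"x":0,"y":0,"z":0,"spin":0},{"x":0,"y":0,"z":0,"spin":0},{"x":0,"y":0,"z":0,"spin":0},{"x":0,"y":0,"z":0,"spin":0},{"x":0,"y":0,"z":0,"spin":0},{"x":0,"y":0,"z":0,"spin":0},{"x":0,"y":0,"z":0,"spin":0}]'
python3 -c "
from h import *
r.close_job()"
```

```text
time: 18.77
ee_pos: [0.5487, 0.0979, 0.114]
eef_rot: [0.998, -0.061, 0.001, -0.001]
ft_force: [-6.8, -1.0, 22.7]
width: 0.0005
the job is handed in; nothing more can be done
```

The job is done and handed in at 18.8 s, with the closed fingertips still holding about 22 N on the red cap.

- **Tip test:** I pressed the cap until the table tipped. At about 2.5 N it went down roughly 8 mm and the foot landed. The push peaked near 34 N before I let go. The table came back level and had not measurably moved.
- **Wedge:** I gripped it lightly by its sides, kept it flat on the board, turned it in line with the foot and slid it in, thin end first. Resistance began near the expected spot, and I stopped at about 5 N. The foot sits within 1 mm of the wedge's axis, where the wedge is about 8.3 mm high, matching the gap.
- **Final press:** The wedge did not move under the push. The fingertip was about 3.5 mm off the cap's centre, towards the table.

**Less certain:**
- The plate's tilt under load differs from its unloaded reading by about 0.2 mm, which is within camera noise, so I can't rule out play that small.
- The press also carried about 7 N of sideways force, with no table shift visible.
- The levelling-off at 5 N may have been the pads starting to slip on the wedge. I did not push it again.
- I did not re-measure the blocks and the spare casting. In the pictures nothing near the work looked disturbed.

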